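Take the ham press plate off its guide pins

ROBOT

A 6-joint arm with a two-finger parallel gripper is mounted at the origin on the work surface. World frame = base frame: x ahead of the robot, y to its left, z up, the work surface at z = 0. Lengths are in m, angles in rad, forces in N, time in s.
With the tool pointing down it reaches from about 0.25 to 0.8 m from the base axis. Payload 8.5 kg.
Tool frame: the origin (TCP) lies between the finger pads; the fingertips stand 17 mm ahead of it and the grasp point (between the pads) lies 2 mm behind it (env.tip_extent is the distance from the TCP to the fingertips, in m); x points along the fingers, z is the direction in which the jaws open and shut, and the axes are right-handed (so a half turn about x gives the same grasp; the last joint's range is limited). The gripper opens to 85 mm and grips with 20 to 120 N. Pads are 22 mm wide; open, the fingers measure 114 mm over their backs; the gripper's body (76 mm by 85 mm) begins 54 mm behind the grasp point. The pads swing forward as they close: fully open they stand 13 mm farther back than shut.
Start: joints at [-1.177, 0.238, -0.013, 1.319, 0, 1.571], TCP at [0.201, -0.485, 0.248] pointing down, gripper open.
Joint ranges: [-2.66, 2.66], [-1.03, 1.9], [-1.14, 1.46], [-1.82, 2.27], [-1.45, 1.34], [-3.14, 3.14]. Speed limits (rad/s): [2.22, 2.22, 2.79, 3.14, 3.14, 3.14].

INTERFACE

Orientations are given as [roll, pitch, yaw] about the fixed x, y, z axes, in that order (R = Rz(yaw) Ry(pitch) Rx(roll)).
In Python, from workcell import env gives the robot as it stands.
- The arm moves only by the tool play_rows, never from a script. Its argument "steps" is a list of rows, each an object with "translation": the shift along the tool's x, y, z scaled (see below), a list of three; "dr": the turn, a rotation vector about the tool's x, y, z scaled (see below), a list of three. A call has 1 to 20 rows; each row is the pose to reach, as a shift and turn from the pose commanded when the call began, along the tool's axes at that moment, turning the shorter way round; what a row does not reach only later rows make up. The controller multiplies each number of a shift by 200 mm and each number of a turn by 180 degrees. A row lasts 1/8 s, in which the tool goes at most 62.5 mm and 10.7 degrees, less where a joint would pass 70% of its speed; a pose out of reach is approached as far as the arm can. A call with a number of a shift or a turn outside -1 to 1 is refused whole. A call with a gripper value outside its range is refused whole. "grip" is the opening, from 0 (shut) to 1 (fully open), set as the call begins (left out, the last holds). The fingers move at their own pace and stop on an object; "force" is the grip in N (left out, the last holds). Time passes only in rows, so rows that repeat a pose let the fingers close. It gives the time, the measured TCP pose, the force and the opening at its end, in the units of the state.
- env.get_state(): the state, without advancing time (a new reading comes with each control period).
- env.camera(name): name is "scene" or "top" or "wrist"; returns (picture, depth): 480x640x3 uint8, red, green, blue; 480x640 float32, m along the optical axis (not along the pixel's ray), 0 where there is no reading.
- env.get_calibration(name): a dict with "intrinsics" (3x3 intrinsics, pixels), "k1" (the pictures are not rectified: a ray, as slopes to the right and down, at radius r is drawn at 1 + k1 r^2 times it, then the intrinsics apply), "eye" and "orientation" of the camera in the world. Camera axes: x right, y down, z forward; pixel columns grow to the right and rows downward; lengths in m; the calibration is good to about 2 mm. A picture is of the moment at which its call begins: read the wrist's pose just before it. get_calibration takes no time and is no camera call; for the wrist camera it gives the pose at the moment of the call.
- env.sign_off(): hands the job in, once; it reports no verdict.
The state is a dict: "time_s": time; "joint_positions": joint angles; "joint_velocities": joint speeds; "joint_torque": joint torques, N m; "ee_pos": TCP position; "orientation": TCP orientation; "wrist_force": force on the tool from outside, world axes, zero at the start; "moment": the same for the moment, N m; "finger_gap": opening from 0.0 (shut) to 1.0 (fully open).
Only numpy, scipy, OpenCV 4.12 (cv2) and the standard library are available. Lean on these libraries where they do the work, as an engineer would, in place of code of your own. Each camera call takes 0.05 s, during which the arm holds its last target.

TASK

The oblong ham press has been emptied and its press plate needs washing. Take the oblong plate by its grip, lift it straight up and level until it is clear of both guide pins, then set it down gently, flat on the floor of the steel wash tray, and let go. Leave the plate of the small square press where it is.

Things in the scene. Friction and masses are not known exactly. Their poses are not given: they have to be found in the camera images.
- plate_grip (a point): Grip centre of the loose oblong press plate (0.3-0.6 kg): white plastic, 180 x 100 x 12 mm, 18 mm holes on its long centre line 74 mm either side of the middle. The grip is an upright light-wood block on its middle: 60 long (along the plate), 20 thick, 50 high. This point: half-way up the grip, 37 mm above the plate's underside. x along the plate's length, y across (grip's thickness), z up.
- press: Oblong ham press, fixed: dark wood base 240 x 120 x 18 mm, steel frame that carries the plate (its underside 52 mm above the table), two upright steel pins of 12 mm, 74 mm either side of the middle, passing up through the plate's holes. Pin tops 92 mm above the table: the plate is clear after rising 40 mm. Origin: centre of the base's underside; x along its length, z up.
- tray_in (a point): Centre of the inner floor of the wash tray, an open rectangular steel tray, fixed: 266 x 186 mm outside, walls 3 mm thick, rim 24 mm above the table; inner floor 260 x 180 mm, 3 mm above the table. x along its length, y along its width, z up. The plate fits only with its length roughly along the tray's.
- plate2_knob (a point): Bystander, leave alone: centre of the round knob (28 mm ball) of the small square press's white plate (110 x 110 x 12 mm), which sits on two pins of its own on a square dark wooden base; the point lies 38 mm above that plate's underside.
Not all that is in view belongs to the job. Leave any red look-alike of the part that bears plate_grip alone.

How it is judged:
By the outcome, as a careful person would: the job done as asked, in the order asked, and still so for the second after the job is handed in, with the robot touching nothing.
It also fails if it takes over 42 s, if anything falls off the work surface, if the arm or the gripper's body presses on something with over 40 N, if the wrist force passes 120 N, or if a joint passes its speed limit or range.

## Working session

There is one attempt and no reset: what is moved stays moved. The work goes in short steps, Python scripts to look and compute and a tool call to move; the robot and the scene stay as the last step left them, time stands still between calls to the robot, and variables do not carry over. Pictures are saved under pics/ and viewed, and the job is handed in when it is done.

Besides the shell and the picture viewer there is one more tool, called after "Call:" as a command line: name --argument value ..., lists and objects as JSON in quotes. play_rows: Moves the arm, as the interface text tells. Its arguments: {"type":"object","properties":{"steps":{"type":"array","items":{"type":"object","properties":{"translation":{"type":"array","items":{"type":"number"}},"dr":{"type":"array","items":{"type":"number"}}}}},"grip":{"type":"number"},"force":{"type":"number"}},"required":["steps"]}

```bash
mkdir -p pics; ls; cat > h.py <<'E'
import numpy as np, cv2
from workcell import env
from scipy.spatial.transform import Rotation as R
def grab(n,f):
    c=env.get_calibration(n); im,d=env.camera(n)
    cv2.imwrite(f'pics/{f}.png',im[:,:,::-1]); np.savez(f'pics/{f}.npz',im=im,d=d,K=c['intrinsics'],k1=c['k1'],eye=c['eye'],o=np.array(c['orientation']))
    return c
def load(f): return np.load(f'pics/{f}.npz')
def rot(o):
    o=np.array(o); return o if o.shape==(3,3) else R.from_euler('xyz',o).as_matrix()
def cloud(z):
    K=z['K']; k1=float(z['k1']); d=z['d']
    v,u=np.mgrid[0:480,0:640].astype(float)
    p=cv2.undistortPoints(np.stack([u.ravel(),v.ravel()],1)[:,None],K,np.array([k1,0,0,0.]))[:,0]
    P=np.c_[p,np.ones(len(p))]*d.ravel()[:,None]
    return (P@rot(z['o']).T+z['eye']).reshape(480,640,3)
E
python3 - <<'E'
from h import *
print(env.get_state())
for n in ['scene','top','wrist']:
    c=grab(n,n+'0');print(n,c)
E
```

```text
pics
{'time_s': 0.0, 'joint_positions': array([-1.17699217e+00,  2.38767518e-01, -1.42713294e-02,  1.31919138e+00,
       -1.48061867e-05,  1.57083561e+00]), 'joint_velocities': array([ 0.00199951,  0.00129066, -0.00112336, -0.00056709,  0.00067779,
       -0.0004035 ]), 'joint_torque': array([-5.85269445e-04, -5.38773751e+01,  3.46438229e+01,  1.82178919e-02,
        2.96189637e-05, -2.82723579e-05]), 'ee_pos': array([ 0.20128835, -0.48444939,  0.24767791]), 'orientation': array([-3.13122796,  1.56936235,  1.97492591]), 'wrist_force': array([ 0.30888184,  1.00480133, -0.14473451]), 'moment': array([-0.00126605, -0.07187993,  0.01672007]), 'finger_gap': 0.9995487615451202}
scene {'intrinsics': array([[469.67246766,   0.        , 319.17195102],
       [  0.        , 469.67246766, 243.39144165],
       [  0.        ,   0.        ,   1.        ]]), 'k1': 0.0034644753348927796, 'eye': array([ 0.67418481, -0.590857  ,  0.5948269 ]), 'orientation': array([-2.2182547 , -0.00955356,  0.44468361])}
top {'intrinsics': array([[537.10879626,   0.        , 313.54154788],
       [  0.        , 537.10879626, 242.08840307],
       [  0.        ,   0.        ,   1.        ]]), 'k1': -0.06800820360231641, 'eye': array([2.83004401e-01, 8.81380918e-04, 1.34208815e+00]), 'orientation': array([-3.0614636 ,  0.01033822, -1.56416857])}
wrist {'intrinsics': array([[369.76484003,   0.        , 320.30336797],
       [  0.        , 369.76484003, 228.63102918],
       [  0.        ,   0.        ,   1.        ]]), 'k1': -0.01698192736232396, 'eye': array([ 0.28047415, -0.45074968,  0.37303278]), 'orientation': array([ 2.80839192e+00,  8.95779547e-04, -1.17675624e+00])}
```

View pics/top0.png

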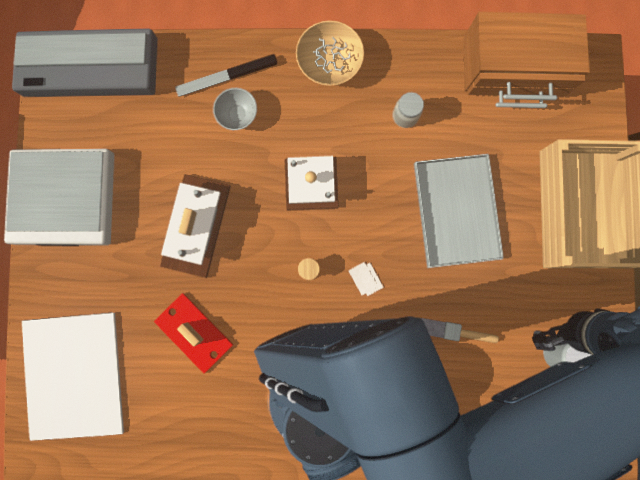

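View pics/scene0.png

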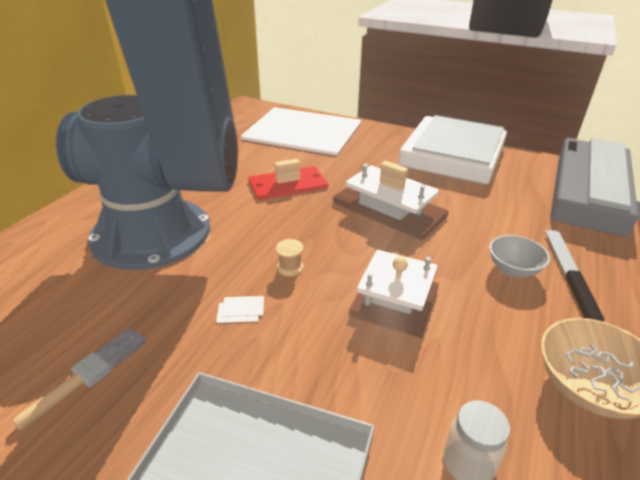

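The top view shows the oblong white plate at about (190,225), with its grip at (187,221) and pins at (197,194) and (182,253). The small press is at (311,180), the tray at (460,210), and the red look-alike at (193,333). I'll measure these with the depth data next.

```bash
cat > m.py <<'E'
from h import *
def rect(P,name):
    (c,s,a)=cv2.minAreaRect((P[:,:2]*1000).astype(np.float32))
    b=cv2.boxPoints((c,s,a)); e=[b[1]-b[0],b[2]-b[1]]; l=max(e,key=np.linalg.norm)
    print(name,'c',np.round(c,1),'size',np.round(s,1),'yaw long deg',round(np.degrees(np.arctan2(l[1],l[0]))%180,2),'z',np.round(np.percentile(P[:,2]*1000,[5,50,95]),1),len(P))
def biggest(m):
    n,l,st,_=cv2.connectedComponentsWithStats(m.astype(np.uint8)); return l==1+np.argmax(st[1:,4])
E
python3 - <<'E'
from m import *
z=load('top0');P=cloud(z)
def box(u0,u1,v0,v1):
    m=np.zeros((480,640),bool);m[v0:v1,u0:u1]=1;return m
im=z['im'].astype(int);Z=P[...,2]; hsv=cv2.cvtColor(z['im'],cv2.COLOR_RGB2HSV)
print('table',np.median(Z[280:300,250:290]),Z[225,200],Z[221,187],Z[210,460],Z[180,325])
b=box(150,235,170,282)
white=biggest(b&(hsv[...,1]<50)&(hsv[...,2]>150)); 
rect(P[white&(Z>.05)],'plate white')
rect(P[biggest(b&(Z>.055)&(Z<.075))],'plate z')
rect(P[biggest(b&(Z>.095))],'grip z')
rect(P[biggest(b&(Z>.01))],'press all')
tb=box(405,512,145,275)
rect(P[biggest(tb&(Z>.016))],'tray rim'); rect(P[biggest(tb&(hsv[...,1]<60))],'tray grey')
sb=box(280,345,145,215)
rect(P[biggest(sb&(Z>.01))],'small')
z=load('scene0');P=cloud(z);Z=P[...,2]
b=box(330,455,155,235)
rect(P[b&(Z>.055)&(Z<.072)],'S plate'); rect(P[b&(Z>.098)],'S grip')
for u,v in [(197,194),(182,253)]:
  q=load('top0');print(cloud(q)[v-1:v+2,u-1:u+2].reshape(-1,3).round(3).tolist())
E
```

```text
table 8.034714052318481e-05 0.06456963947543581 0.11217049800913781 0.003699060678001853 0.060857140020655454
plate white c [396.8 173.2] size [387.6 180.1] yaw long deg 76.72 z [59.7 64.1 68.6] 2626
plate z c [429.3 312.9] size [101. 181.] yaw long deg 166.12 z [59.6 64.  68.3] 2699
grip z c [372.6 156.9] size [354.5  61.1] yaw long deg 69.92 z [101.5 113.5 118.2] 254
press all c [398.2 177.4] size [396.9 238.6] yaw long deg 76.6 z [ 14.9  62.4 109.4] 4654
tray rim c [ 427.3 -234.1] size [195.6 515.7] yaw long deg 142.33 z [17.2 23.3 28.8] 362
tray grey c [ 452.8 -214.1] size [272.  475.7] yaw long deg 98.53 z [-0.8  4.1 21.9] 8090
small c [441.9  18.6] size [319. 130.] yaw long deg 2.54 z [16.1 63.5 84.7] 2716
S plate c [451.  403.3] size [294.8 183. ] yaw long deg 77.14 z [57.  63.4 66.1] 1733
S grip c [ 563.3 -125.6] size [ 57.9 954.9] yaw long deg 106.88 z [ 99.  111.7 594.8] 320
[[0.498, 0.293, 0.095], [0.499, 0.293, 0.085], [0.5, 0.292, 0.079], [0.496, 0.294, 0.091], [0.498, 0.293, 0.082], [0.499, 0.293, 0.073], [0.496, 0.297, 0.077], [0.496, 0.294, 0.077], [0.497, 0.294, 0.07]]
[[0.358, 0.325, 0.092], [0.358, 0.324, 0.09], [0.359, 0.325, 0.076], [0.356, 0.325, 0.092], [0.356, 0.322, 0.094], [0.356, 0.323, 0.082], [0.353, 0.325, 0.094], [0.354, 0.324, 0.089], [0.354, 0.324, 0.079]]
```

```bash
python3 - <<'E'
import cv2
a=cv2.imread('pics/top0.png')
cv2.imwrite('pics/c1.png',cv2.resize(a[165:285,145:245],None,fx=5,fy=5,interpolation=2))
s=cv2.imread('pics/scene0.png')
cv2.imwrite('pics/c2.png',cv2.resize(s[145:245,320:460],None,fx=5,fy=5,interpolation=2))
E
```

```text
(no output)
```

View pics/c1.png

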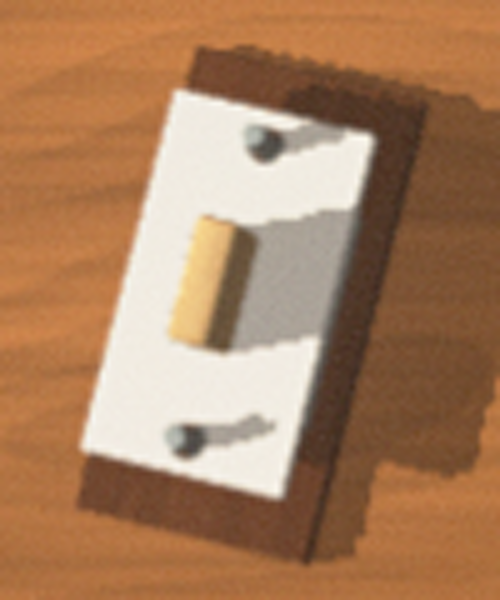

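View pics/c2.png

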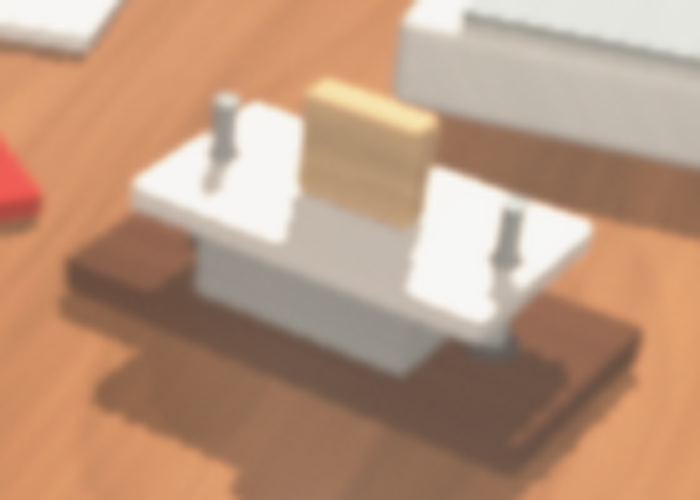

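```bash
cat >> m.py <<'E'
def box(u0,u1,v0,v1):
    m=np.zeros((480,640),bool);m[v0:v1,u0:u1]=1;return m
E
python3 - <<'E'
from m import *
z=load('top0');P=cloud(z)
Z=P[...,2].copy();Z[z['d']<=0]=-1;Z[Z>.3]=-1
b=box(150,235,170,282)
rect(P[biggest(b&(Z>.055)&(Z<.075))],'plate z')
g=biggest(b&(Z>.09)&box(170,210,205,240));rect(P[g],'grip z');print(P[g].mean(0))
rect(P[biggest(b&(Z>.01))],'press all')
tb=box(405,512,145,275)
m=tb&(Z>.012)&(Z<.035);rect(P[biggest(m)],'tray rim')
hsv=cv2.cvtColor(z['im'],cv2.COLOR_RGB2HSV);m=biggest(tb&(hsv[...,1]<60)&(Z>-.01))
rect(P[m],'tray grey')
m=m&(Z<.009);rect(P[m],'floor')
sb=box(280,345,145,215)
rect(P[biggest(sb&(Z>.01))],'small');rect(P[sb&(Z>.075)],'s knob')
z=load('scene0');P=cloud(z);Z=P[...,2].copy();Z[z['d']<=0]=-1
b=box(330,455,155,235)
rect(P[biggest(b&(Z>.055)&(Z<.072))],'S plate'); 
g=biggest(box(370,415,155,195)&(Z>.095)&(Z<.2));rect(P[g],'S grip')
E
python3 - <<'E'
import cv2
a=cv2.imread('pics/top0.png')
cv2.imwrite('pics/c3.png',cv2.resize(a[145:275,405:515],None,fx=4.5,fy=4.5,interpolation=2))
E
```

```text
plate z c [429.3 312.9] size [101. 181.] yaw long deg 166.12 z [59.6 64.  68.3] 2699
grip z c [429.6 312.3] size [22.2 60.4] yaw long deg 169.17 z [ 95.  113.2 117.9] 262
[0.42842482 0.31021739 0.11146134]
press all c [430.2 312. ] size [119.8 238.8] yaw long deg 166.47 z [ 14.9  62.3 103.7] 4633
tray rim c [ 471.9 -345.3] size [267.4 189.4] yaw long deg 6.94 z [13.2 22.6 28.4] 717
tray grey c [ 472.6 -348.8] size [267.3 196.7] yaw long deg 6.86 z [-0.8  4.1 21.3] 8065
floor c [ 472.6 -349.3] size [267.2 196. ] yaw long deg 6.79 z [-1.   3.6  7.8] 7099
small c [536.6  22.8] size [129.4 130. ] yaw long deg 92.54 z [16.1 63.4 79.5] 2705
s knob c [537.   23.1] size [120.7  25.4] yaw long deg 55.18 z [ 82.1  98.6 105.3] 139
S plate c [429.9 310.9] size [105.  183.3] yaw long deg 167.35 z [57.2 63.4 66.1] 1724
S grip c [429.8 309.4] size [22.8 60.8] yaw long deg 168.2 z [ 96.4 108.9 114.4] 308
```

View pics/c3.png

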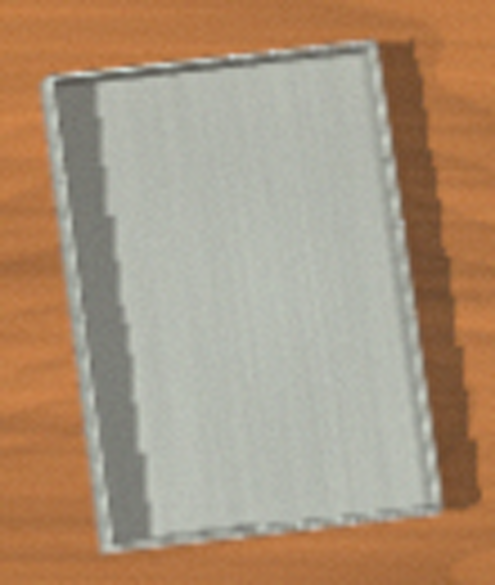

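```bash
cat > mv.py <<'E'
from h import *
def down(yaw): # jaw (tool z) along world yaw (deg), tool x down
    a=np.radians(yaw); z=np.array([np.cos(a),np.sin(a),0]); x=np.array([0,0,-1.]); return np.stack([x,np.cross(z,x),z],1)
def cur():
    s=env.get_state(); return s['ee_pos'],rot(s['orientation']),s
def rel(pos,yaw):
    p,Rc,s=cur(); t=Rc.T@(np.array(pos)-p)/.2; best=None
    for k in (0,180):
        r=R.from_matrix(Rc.T@down(yaw+k)).as_rotvec()/np.pi
        print('opt',k,'T',t.round(3),'dr',r.round(4))
def show():
    p,Rc,s=cur();print('t',round(s['time_s'],2),'p',p.round(4),'jawyaw',np.degrees(np.arctan2(Rc[1,2],Rc[0,2])).round(2),'xaxis',Rc[:,0].round(4),'F',s['wrist_force'].round(2),'M',s['moment'].round(2),'gap',round(s['finger_gap'],3),'q',s['joint_positions'].round(3))
E
python3 - <<'E'
from mv import *
show(); print(env.tip_extent); rel([.4295,.3115,.25],76.8)
E
```

```text
t 0.15 p [ 0.2013 -0.4845  0.2478] jawyaw -67.44 xaxis [-4.e-04  1.e-03 -1.e+00] F [-0.24  0.2  -0.3 ] M [-0.    0.03 -0.02] gap 0.999 q [-1.177  0.239 -0.014  1.319 -0.     1.571]
0.017
opt 0 T [-0.007  2.581 -3.238] dr [-8.013e-01 -1.000e-04 -4.000e-04]
opt 180 T [-0.007  2.581 -3.238] dr [ 1.987e-01 -3.000e-04  1.000e-04]
```

Call:
play_rows --steps '[{"translation": [0,0.13,-0.16],"dr": [-0.04,0,0]},{"translation": [0,0.26,-0.32],"dr": [-0.08,0,0]},{"translation": [0,0.39,-0.48],"dr": [-0.12,0,0]},{"translation": [0,0.52,-0.65],"dr": [-0.16,0,0]},{"translation": [0,0.65,-0.81],"dr": [-0.2,0,0]},{"translation": [0,0.77,-0.97],"dr": [-0.24,0,0]}]' --grip 1

```text
time_s: 0.9
ee_pos: [0.2693, -0.2452, 0.2482]
orientation: [1.648, 1.571, 1.229]
wrist_force: [0.7, -0.4, -0.2]
finger_gap: 1.001
```

```bash
python3 - <<'E'
from mv import *
show(); rel([.4295,.3115,.25],76.8)
E
```

```text
t 0.9 p [ 0.2693 -0.2452  0.2482] jawyaw -24.01 xaxis [ 0.e+00  1.e-04 -1.e+00] F [ 0.67 -0.44 -0.18] M [-0.02 -0.02  0.03] gap 1.001 q [-0.739 -0.039 -0.331  1.279  0.     1.251]
opt 0 T [-0.008  2.869 -0.401] dr [-0.5601  0.     -0.    ]
opt 180 T [-0.008  2.869 -0.401] dr [ 0.4399 -0.     -0.    ]
```

Call:
play_rows --steps '[{"translation": [0,0.2,-0.03],"dr": [-0.04,0,0]},{"translation": [0,0.4,-0.06],"dr": [-0.08,0,0]},{"translation": [0,0.6,-0.08],"dr": [-0.12,0,0]},{"translation": [0,0.8,-0.11],"dr": [-0.16,0,0]},{"translation": [0,0.96,-0.13],"dr": [-0.19,0,0]}]'

```text
time_s: 1.52
ee_pos: [0.3244, -0.0594, 0.2483]
orientation: [0.632, 1.571, 0.81]
wrist_force: [0.4, -0.8, 0.1]
finger_gap: 1.001
```

```bash
python3 - <<'E'
from mv import *
show(); rel([.4295,.3115,.25],76.8)
E
```

```text
t 1.52 p [ 0.3244 -0.0594  0.2483] jawyaw 10.2 xaxis [ 1.e-04  1.e-04 -1.e+00] F [ 0.45 -0.8   0.07] M [-0.04 -0.03  0.06] gap 1.001 q [-0.181 -0.101 -0.386  1.285  0.     1.212]
opt 0 T [-0.008  1.732  0.846] dr [-3.7e-01  1.0e-04 -0.0e+00]
opt 180 T [-0.008  1.732  0.846] dr [ 6.3e-01 -0.0e+00 -1.0e-04]
```

Call:
play_rows --steps '[{"translation": [0,0.18,0.09],"dr": [-0.04,0,0]},{"translation": [0,0.37,0.18],"dr": [-0.08,0,0]},{"translation": [0,0.55,0.27],"dr": [-0.12,0,0]},{"translation": [0,0.74,0.36],"dr": [-0.16,0,0]},{"translation": [0,0.92,0.45],"dr": [-0.2,0,0]}]'

```text
time_s: 2.15
ee_pos: [0.3812, 0.1375, 0.2483]
orientation: [1.811, 1.571, 2.618]
wrist_force: [-0.2, -0.7, 0.5]
finger_gap: 1.001
```

```bash
python3 - <<'E'
from mv import *
show(); rel([.4295,.3115,.25],76.8)
E
```

```text
t 2.15 p [0.3812 0.1375 0.2483] jawyaw 46.23 xaxis [-0.  0. -1.] F [-0.19 -0.74  0.46] M [-0.04  0.04 -0.04] gap 1.001 q [ 0.346  0.033 -0.26   1.278  0.     1.11 ]
opt 0 T [-0.009  0.427  0.796] dr [-0.1699  0.     -0.    ]
opt 180 T [-0.009  0.427  0.796] dr [ 0.8301 -0.     -0.    ]
```

Call:
play_rows --steps '[{"translation": [0,0.1,0.2],"dr": [-0.043,0,0]},{"translation": [0,0.2,0.4],"dr": [-0.085,0,0]},{"translation": [0,0.32,0.6],"dr": [-0.13,0,0]},{"translation": [0,0.427,0.796],"dr": [-0.17,0,0]},{"translation": [0,0.427,0.796],"dr": [-0.17,0,0]},{"translation": [0,0.427,0.796],"dr": [-0.17,0,0]}]'

```text
time_s: 2.9
ee_pos: [0.4299, 0.3094, 0.2479]
orientation: [2.49, 1.569, -2.458]
wrist_force: [0.6, -1.0, 0.2]
finger_gap: 0.999
```

```bash
python3 - <<'E'
from m import *
from mv import *
show(); rel([.4295,.3115,.092],76.8)
grab('wrist','w1');grab('scene','s1')
z=load('w1');P=cloud(z);Z=P[...,2].copy();Z[z['d']<=0]=-1
n=(abs(P[...,0]-.43)<.14)&(abs(P[...,1]-.31)<.14)
rect(P[biggest(n&(Z>.055)&(Z<.073))],'W plate'); rect(P[biggest(n&(Z>.09)&(Z<.125)&(np.hypot(P[...,0]-.43,P[...,1]-.312)<.05))],'W grip');rect(P[biggest(n&(Z>.107)&(Z<.125)&(np.hypot(P[...,0]-.43,P[...,1]-.312)<.05))],'W grip top')
E
```

```text
t 2.9 p [0.4299 0.3094 0.2479] jawyaw 76.53 xaxis [-1.e-03 -9.e-04 -1.e+00] F [ 0.64 -1.04  0.15] M [0.04 0.02 0.01] gap 0.999 q [ 0.624  0.247 -0.002  1.323 -0.     0.859]
opt 0 T [0.78  0.004 0.01 ] dr [-0.0015 -0.0003 -0.0003]
opt 180 T [0.78  0.004 0.01 ] dr [ 9.985e-01 -4.000e-04  5.000e-04]
W plate c [431.8 315.7] size [100.4 180.5] yaw long deg 166.73 z [62.5 63.7 64.9] 20636
W grip c [430.9 315.9] size [20.  59.2] yaw long deg 166.76 z [106.7 113.4 114.7] 2183
W grip top c [430.9 315.9] size [20.  59.2] yaw long deg 166.76 z [111.4 113.5 114.7] 2069
```

View pics/w1.png

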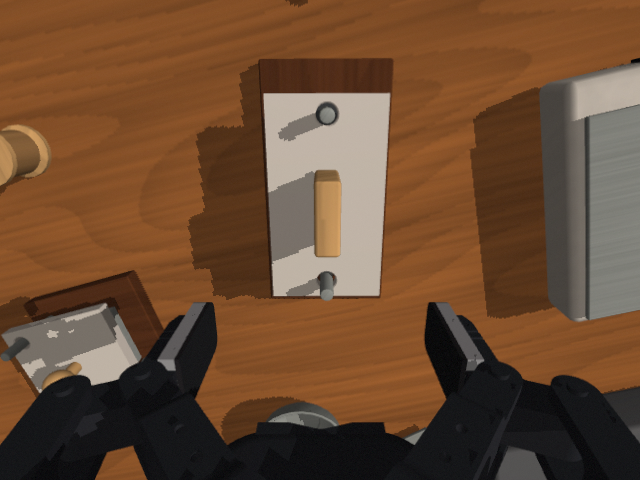

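Call:
play_rows --steps '[{"translation": [0.1,0.004,0.005],"dr": [0,0,0]},{"translation": [0.2,0.004,0.01],"dr": [0,0,0]},{"translation": [0.3,0.004,0.015],"dr": [0,0,0]},{"translation": [0.4,0.004,0.02],"dr": [0,0,0]},{"translation": [0.49,0.004,0.025],"dr": [-0.001,0,0]},{"translation": [0.49,0.004,0.025],"dr": [-0.001,0,0]},{"translation": [0.49,0.004,0.025],"dr": [-0.001,0,0]}]' --grip 0.7

```text
time_s: 3.88
ee_pos: [0.431, 0.3145, 0.1513]
orientation: [-0.683, 1.57, 0.656]
wrist_force: [0.5, -0.6, -0.1]
finger_gap: 0.701
```

```bash
python3 - <<'E'
from m import *
from mv import *
show(); rel([.4305,.3145,.092],76.75)
c=grab('wrist','w2')
z=load('w2');P=cloud(z);Z=P[...,2].copy();Z[z['d']<=0]=-1
n=(abs(P[...,0]-.43)<.14)&(abs(P[...,1]-.31)<.14)
rect(P[biggest(n&(Z>.055)&(Z<.073))],'W plate'); rect(P[biggest(n&(Z>.09)&(Z<.125)&(np.hypot(P[...,0]-.43,P[...,1]-.312)<.05))],'W grip')
f=biggest((Z>.12)&(Z<.3)&box(0,300,200,480)); g=biggest((Z>.12)&(Z<.3)&box(340,640,200,480))
p,Rc,s=cur()
for q in(f,g):
    L=(P[q]-p)@Rc; L=L[abs(L[:,0])<.02]; print(len(L),np.percentile(L[:,2],[1,5,50,95,99]).round(4),np.percentile(L[:,0],[1,50,99]).round(4))
E
```

```text
t 3.88 p [0.431  0.3145 0.1513] jawyaw 76.69 xaxis [ 8.e-04  6.e-04 -1.e+00] F [ 0.45 -0.56 -0.13] M [0.03 0.02 0.  ] gap 0.701 q [ 0.63   0.303 -0.18   1.088  0.     0.863]
opt 0 T [ 0.296  0.003 -0.001] dr [-0.0003  0.0002  0.0002]
opt 180 T [ 0.296  0.003 -0.001] dr [ 9.997e-01  3.000e-04 -4.000e-04]
W plate c [432.1 315.5] size [100.7 181.1] yaw long deg 166.71 z [62.6 63.7 64.8] 38249
W grip c [431.1 315.8] size [20.1 60.1] yaw long deg 166.9 z [101.6 113.4 114.5] 4833
2289 [-0.0419 -0.0409 -0.0296 -0.0283 -0.0282] [-0.0197 -0.0077  0.0113]
2265 [0.0312 0.0313 0.0325 0.0437 0.0446] [-0.0197 -0.0076  0.0111]
```

View pics/w2.png

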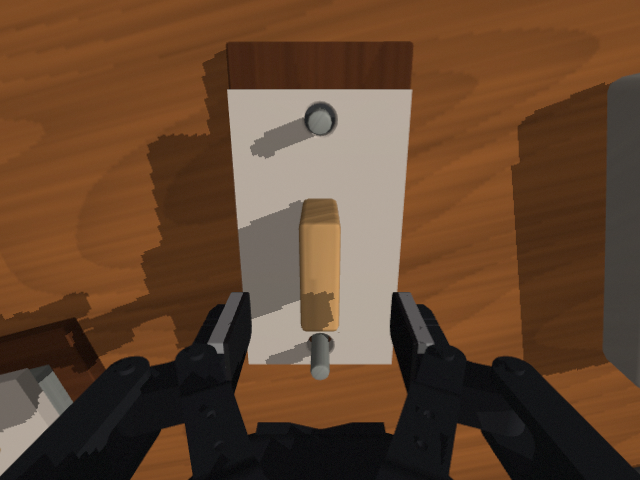

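Call:
play_rows --steps '[{"translation": [0.08,0.001,0],"dr": [0,0,0]},{"translation": [0.16,0.002,0],"dr": [0,0,0]},{"translation": [0.23,0.002,0],"dr": [0,0,0]},{"translation": [0.296,0.002,0],"dr": [0,0,0]},{"translation": [0.296,0.002,0],"dr": [0,0,0]},{"translation": [0.296,0.002,0],"dr": [0,0,0]}]'

```text
time_s: 4.68
ee_pos: [0.4306, 0.3151, 0.0915]
orientation: [-0.438, 1.57, 0.902]
wrist_force: [0.0, -0.3, -0.4]
finger_gap: 0.7
```

```bash
python3 - <<'E'
from m import *
from mv import *
show(); 
grab('wrist','w3')
E
```

```text
t 4.67 p [0.4306 0.3151 0.0915] jawyaw 76.74 xaxis [ 3.e-04  4.e-04 -1.e+00] F [ 0.05 -0.27 -0.44] M [ 0.   -0.01  0.  ] gap 0.7 q [ 0.632  0.353 -0.274  0.944  0.     0.863]
```

View pics/w3.png

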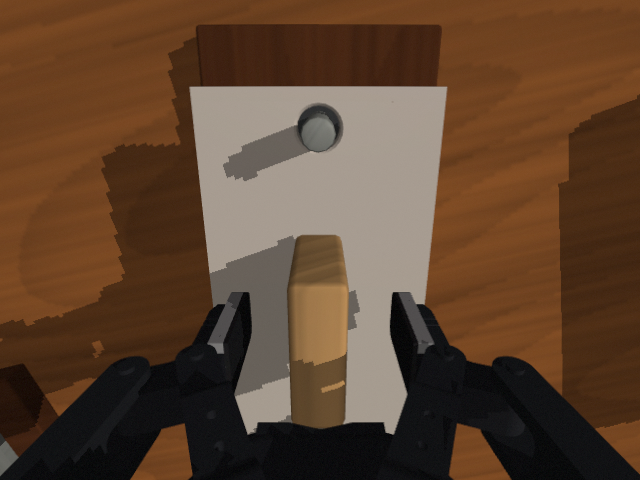

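The grip (288–348, centre about 318) sits midway between the pads (248 and 392, centre 320), so I'm closing now.

Call:
play_rows --steps '[{"translation": [0,0,0],"dr": [0,0,0]},{"translation": [0,0,0],"dr": [0,0,0]},{"translation": [0,0,0],"dr": [0,0,0]},{"translation": [0,0,0],"dr": [0,0,0]},{"translation": [0,0,0],"dr": [0,0,0]},{"translation": [0,0,0],"dr": [0,0,0]},{"translation": [0,0,0],"dr": [0,0,0]},{"translation": [0,0,0],"dr": [0,0,0]}]' --grip 0 --force 50

```text
time_s: 5.72
ee_pos: [0.4305, 0.3151, 0.0915]
orientation: [-0.642, 1.57, 0.698]
wrist_force: [-0.6, -1.1, 6.5]
finger_gap: 0.23
```

```bash
python3 - <<'E'
from mv import *
show(); grab('wrist','w4')
E
```

```text
t 5.72 p [0.4305 0.3151 0.0915] jawyaw 76.74 xaxis [ 5.e-04  4.e-04 -1.e+00] F [-0.55 -1.07  6.47] M [-0.19  0.17 -0.06] gap 0.23 q [ 0.632  0.353 -0.274  0.943  0.     0.863]
```

View pics/w4.png

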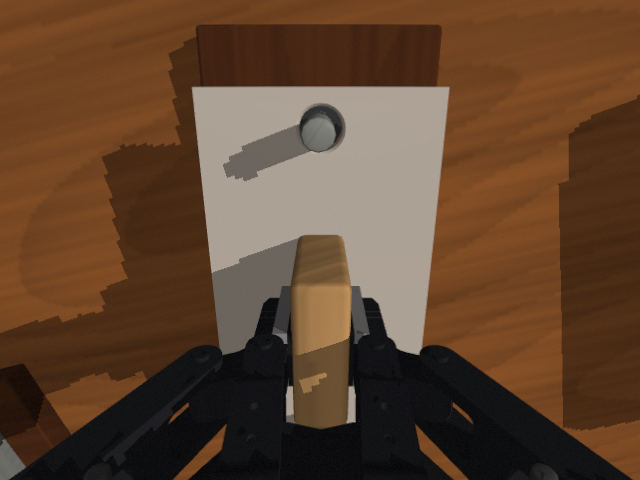

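Gripped: the gap of 0.23 is about 20 mm, and the pin is still free in its hole. Next is a straight lift.

Call:
play_rows --steps '[{"translation": [-0.02,0,0],"dr": [0,0,0]},{"translation": [-0.05,0,0],"dr": [0,0,0]},{"translation": [-0.09,0,0],"dr": [0,0,0]},{"translation": [-0.13,0,0],"dr": [0,0,0]},{"translation": [-0.17,0,0],"dr": [0,0,0]},{"translation": [-0.22,0,0],"dr": [0,0,0]},{"translation": [-0.28,0,0],"dr": [0,0,0]},{"translation": [-0.35,0,0],"dr": [0,0,0]},{"translation": [-0.43,0,0],"dr": [0,0,0]},{"translation": [-0.5,0,0],"dr": [0,0,0]},{"translation": [-0.55,0,0],"dr": [0,0,0]},{"translation": [-0.55,0,0],"dr": [0,0,0]}]'

```text
time_s: 7.28
ee_pos: [0.4307, 0.3152, 0.2019]
orientation: [-0.624, 1.569, 0.715]
wrist_force: [0.4, -0.1, -3.9]
finger_gap: 0.229
```

```bash
python3 - <<'E'
from m import *
from mv import *
show(); grab('wrist','w5'); grab('scene','s5')
rel([.472,-.3465,.2],-83.1)
z=load('w5');P=cloud(z);Z=P[...,2].copy();Z[z['d']<=0]=-1
p,Rc,s=cur()
Q=P[biggest((Z>.13)&(Z<.19)&(cv2.cvtColor(z['im'],cv2.COLOR_RGB2HSV)[...,1]<60)&(z['im'].min(2)>100))]
A=np.c_[Q[:,:2]-p[:2],np.ones(len(Q))];print('plane',np.linalg.lstsq(A,Q[:,2],rcond=None)[0],len(Q)); rect(Q,'pl')
E
```

```text
t 7.28 p [0.4307 0.3152 0.2019] jawyaw 76.74 xaxis [ 1.e-03  9.e-04 -1.e+00] F [ 0.36 -0.06 -3.89] M [ 0.01 -0.02 -0.04] gap 0.229 q [ 0.632  0.271 -0.088  1.21   0.     0.863]
opt 0 T [ 0.005 -0.961 -3.171] dr [ 8.88e-01 -2.00e-04  1.00e-04]
opt 180 T [ 0.005 -0.961 -3.171] dr [-1.12e-01 -1.00e-04 -1.00e-04]
plane [0.00173949 0.00072897 0.17410323] 42859
pl c [405. 323.] size [100.6 124.5] yaw long deg 166.63 z [173.  174.  175.1] 42859
```

View pics/s5.png

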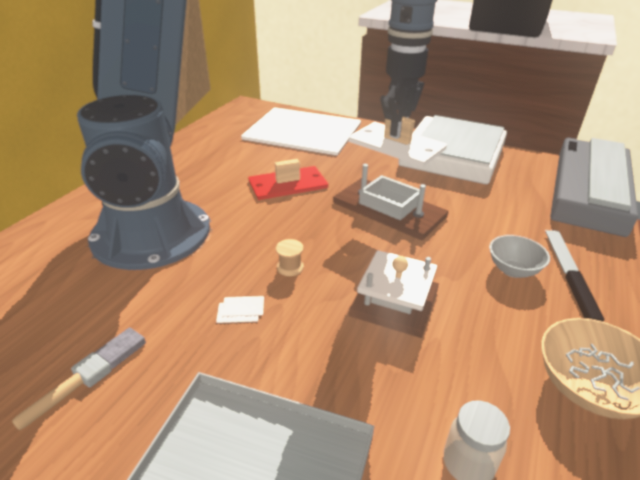

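View pics/w5.png

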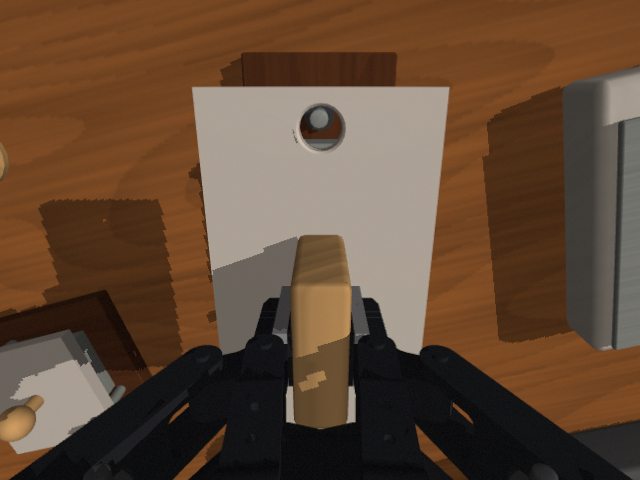

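Call:
play_rows --steps '[{"translation": [0,-0.02,-0.07],"dr": [0.02,0,0]},{"translation": [0,-0.06,-0.2],"dr": [0.056,0,0]},{"translation": [0,-0.1,-0.33],"dr": [0.092,0,0]},{"translation": [0,-0.14,-0.47],"dr": [0.13,0,0]},{"translation": [0,-0.19,-0.62],"dr": [0.172,0,0]},{"translation": [0,-0.24,-0.78],"dr": [0.22,0,0]}]'

```text
time_s: 8.12
ee_pos: [0.441, 0.1511, 0.2005]
orientation: [2.733, 1.57, -2.906]
wrist_force: [0.6, -0.6, -2.8]
finger_gap: 0.229
```

```bash
python3 - <<'E'
from mv import *
show(); rel([.472,-.3465,.2],-83.1)
E
```

```text
t 8.12 p [0.441  0.1511 0.2005] jawyaw 36.89 xaxis [-1.e-03 -2.e-04 -1.e+00] F [ 0.57 -0.62 -2.78] M [0.02 0.04 0.01] gap 0.229 q [ 0.33   0.161 -0.238  1.173  0.     1.257]
opt 0 T [ 0.003 -2.083 -1.37 ] dr [ 6.666e-01 -3.000e-04  2.000e-04]
opt 180 T [ 0.003 -2.083 -1.37 ] dr [-3.334e-01 -2.000e-04 -3.000e-04]
```

Call:
play_rows --steps '[{"translation": [0,-0.11,-0.08],"dr": [0.035,0,0]},{"translation": [0,-0.23,-0.15],"dr": [0.074,0,0]},{"translation": [0,-0.35,-0.23],"dr": [0.112,0,0]},{"translation": [0,-0.46,-0.3],"dr": [0.147,0,0]},{"translation": [0,-0.58,-0.38],"dr": [0.185,0,0]},{"translation": [0,-0.69,-0.45],"dr": [0.22,0,0]}]'

```text
time_s: 8.88
ee_pos: [0.4525, -0.0132, 0.2005]
orientation: [3.118, 1.57, 3.071]
wrist_force: [-0.2, -0.2, -2.9]
finger_gap: 0.229
```

```bash
python3 - <<'E'
from mv import *
show(); rel([.472,-.3465,.2],-83.1)
E
```

```text
t 8.88 p [ 0.4525 -0.0132  0.2005] jawyaw -2.68 xaxis [-1.1e-03  1.0e-04 -1.0e+00] F [-0.17 -0.22 -2.87] M [ 0.01 -0.   -0.04] gap 0.229 q [-0.029  0.139 -0.266  1.168  0.     1.588]
opt 0 T [ 0.002 -1.66   0.175] dr [ 4.468e-01 -3.000e-04  2.000e-04]
opt 180 T [ 0.002 -1.66   0.175] dr [-5.532e-01 -3.000e-04 -3.000e-04]
```

Call:
play_rows --steps '[{"translation": [0,-0.14,0.015],"dr": [0.037,0,0]},{"translation": [0,-0.28,0.03],"dr": [0.074,0,0]},{"translation": [0,-0.42,0.045],"dr": [0.112,0,0]},{"translation": [0,-0.56,0.06],"dr": [0.15,0,0]},{"translation": [0,-0.7,0.075],"dr": [0.187,0,0]},{"translation": [0,-0.83,0.088],"dr": [0.224,0,0]}]'

```text
time_s: 9.62
ee_pos: [0.463, -0.1797, 0.2004]
orientation: [-2.846, 1.57, 2.687]
wrist_force: [-0.1, 0.8, -3.4]
finger_gap: 0.232
```

```bash
python3 - <<'E'
from mv import *
show(); rel([.472,-.3465,.2],-83.1)
E
```

```text
t 9.62 p [ 0.463  -0.1797  0.2004] jawyaw -43.01 xaxis [-1.e-03  5.e-04 -1.e+00] F [-0.09  0.76 -3.42] M [-0.03 -0.07  0.02] gap 0.232 q [-0.37   0.212 -0.173  1.187  0.     1.951]
opt 0 T [ 0.002 -0.579  0.602] dr [ 2.227e-01 -3.000e-04  2.000e-04]
opt 180 T [ 0.002 -0.579  0.602] dr [-7.773e-01 -3.000e-04 -4.000e-04]
```

Call:
play_rows --steps '[{"translation": [0,-0.1,0.1],"dr": [0.037,0,0]},{"translation": [0,-0.2,0.2],"dr": [0.074,0,0]},{"translation": [0,-0.3,0.31],"dr": [0.112,0,0]},{"translation": [0,-0.4,0.42],"dr": [0.15,0,0]},{"translation": [0,-0.5,0.52],"dr": [0.187,0,0]},{"translation": [0,-0.56,0.58],"dr": [0.215,0,0]},{"translation": [0,-0.579,0.602],"dr": [0.2227,0,0]},{"translation": [0,-0.579,0.602],"dr": [0.2227,0,0]}]'

```text
time_s: 10.62
ee_pos: [0.4729, -0.3454, 0.2005]
orientation: [-2.522, 1.57, 2.316]
wrist_force: [-0.3, -0.2, -3.4]
finger_gap: 0.227
```

```bash
python3 - <<'E'
from m import *
from mv import *
show(); grab('wrist','w6'); grab('top','t6')
rel([.472,-.3465,.1],-83.1)
z=load('w6');P=cloud(z);Z=P[...,2].copy();Z[z['d']<=0]=-1
p,Rc,s=cur()
Q=P[biggest((Z>.16)&(Z<.19)&(z['im'].min(2)>90))]
A=np.c_[Q[:,:2]-p[:2],np.ones(len(Q))];print('plane',np.linalg.lstsq(A,Q[:,2],rcond=None)[0],len(Q)); rect(Q,'pl')
z=load('top0');P=cloud(z)
E
```

```text
t 10.62 p [ 0.4729 -0.3454  0.2005] jawyaw -82.81 xaxis [-8.e-04  9.e-04 -1.e+00] F [-0.33 -0.2  -3.41] M [0.03 0.07 0.06] gap 0.227 q [-0.631  0.361  0.04   1.251  0.     2.385]
opt 0 T [ 0.505 -0.006  0.008] dr [ 0.0019 -0.0002  0.0001]
opt 180 T [ 0.505 -0.006  0.008] dr [-9.981e-01 -2.000e-04 -3.000e-04]
plane [-0.00081344  0.00061562  0.17261501] 47665
pl c [ 501.3 -340.5] size [124.9 100.7] yaw long deg 7.36 z [171.6 172.6 173.6] 47665
```

View pics/w6.png

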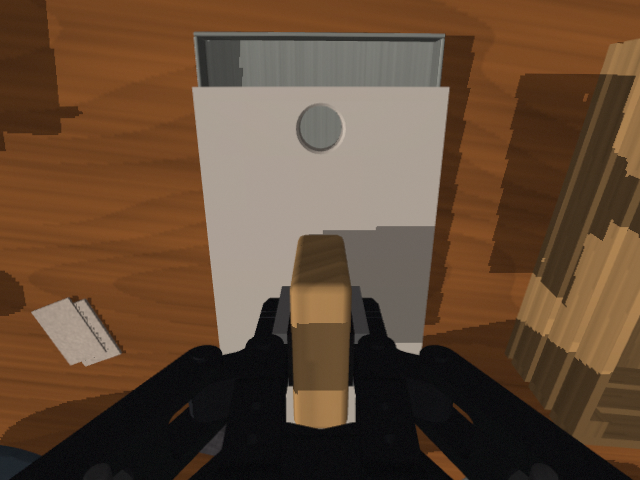

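View pics/t6.png

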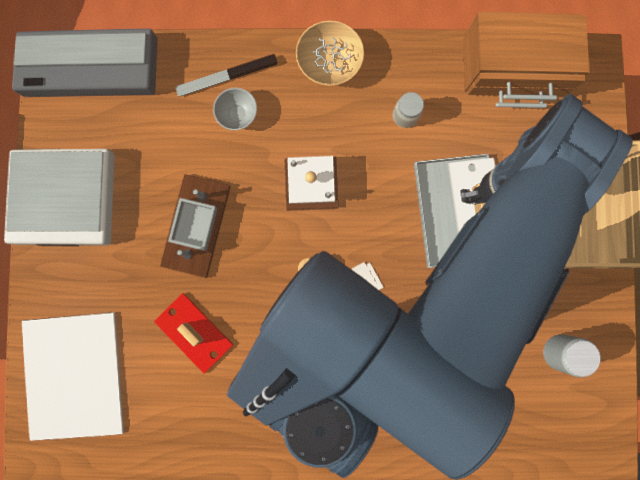

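Call:
play_rows --steps '[{"translation": [0.05,-0.003,0.004],"dr": [0.001,0,0]},{"translation": [0.15,-0.006,0.008],"dr": [0.002,0,0]},{"translation": [0.27,-0.006,0.008],"dr": [0.002,0,0]},{"translation": [0.39,-0.006,0.008],"dr": [0.002,0,0]},{"translation": [0.5,-0.006,0.008],"dr": [0.002,0,0]},{"translation": [0.58,-0.006,0.008],"dr": [0.002,0,0]},{"translation": [0.64,-0.006,0.008],"dr": [0.002,0,0]},{"translation": [0.68,-0.006,0.008],"dr": [0.002,0,0]},{"translation": [0.7,-0.006,0.008],"dr": [0.002,0,0]},{"translation": [0.7,-0.006,0.008],"dr": [0.002,0,0]}]'

```text
time_s: 11.98
ee_pos: [0.4722, -0.3474, 0.0612]
orientation: [1.266, 1.571, -0.187]
wrist_force: [0.4, -0.8, -2.1]
finger_gap: 0.226
```

```bash
python3 - <<'E'
from mv import *
show(); rel([.472,-.3465,.0435],-83.1); grab('wrist','w7')
E
```

```text
t 11.97 p [ 0.4722 -0.3474  0.0612] jawyaw -83.23 xaxis [ 2.e-04 -0.e+00 -1.e+00] F [ 0.41 -0.78 -2.05] M [ 0.01  0.03 -0.01] gap 0.226 q [-0.634  0.461 -0.184  0.926  0.     2.389]
opt 0 T [ 0.088 -0.001 -0.005] dr [-0.0007  0.     -0.    ]
opt 180 T [ 0.088 -0.001 -0.005] dr [ 9.993e-01 -1.000e-04 -0.000e+00]
```

View pics/w7.png

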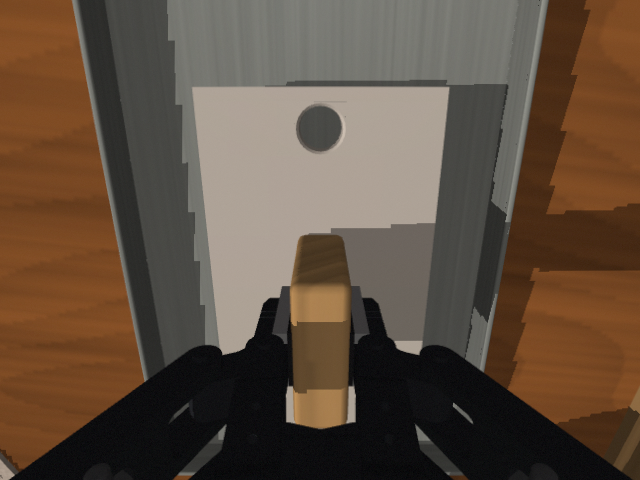

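The plate (193–448) is centred between the tray walls, so I'm lowering gently.

Call:
play_rows --steps '[{"translation": [0.02,0,0],"dr": [0,0,0]},{"translation": [0.04,0,0],"dr": [0,0,0]},{"translation": [0.055,0,0],"dr": [0,0,0]},{"translation": [0.068,0,0],"dr": [0,0,0]},{"translation": [0.078,0,0],"dr": [0,0,0]},{"translation": [0.083,0,0],"dr": [0,0,0]},{"translation": [0.083,0,0],"dr": [0,0,0]}]'

```text
time_s: 12.9
ee_pos: [0.4721, -0.3473, 0.0444]
orientation: [-2.454, 1.571, 2.377]
wrist_force: [-0.7, 0.0, -3.5]
finger_gap: 0.227
```

```bash
python3 - <<'E'
from mv import *
show()
E
```

```text
t 12.9 p [ 0.4721 -0.3473  0.0444] jawyaw -83.22 xaxis [-2.e-04  2.e-04 -1.e+00] F [-0.69  0.04 -3.54] M [-0.02 -0.04 -0.02] gap 0.227 q [-0.634  0.477 -0.205  0.889  0.     2.389]
```

Still hanging at −3.5 N. I'll creep down in 0.5 mm steps.

Call:
play_rows --steps '[{"translation": [0.003,0,0],"dr": [0,0,0]},{"translation": [0.006,0,0],"dr": [0,0,0]},{"translation": [0.008,0,0],"dr": [0,0,0]},{"translation": [0.008,0,0],"dr": [0,0,0]}]'

```text
time_s: 13.4
ee_pos: [0.4721, -0.3473, 0.0428]
orientation: [-2.496, 1.571, 2.335]
wrist_force: [-0.1, 0.4, -3.0]
finger_gap: 0.227
```

```bash
python3 - <<'E'
from mv import *
show()
E
```

```text
t 13.4 p [ 0.4721 -0.3473  0.0428] jawyaw -83.22 xaxis [-1.e-04  1.e-04 -1.e+00] F [-0.13  0.38 -3.  ] M [ 0.   -0.04 -0.02] gap 0.227 q [-0.634  0.479 -0.207  0.885  0.     2.389]
```

Call:
play_rows --steps '[{"translation": [0.002,0,0],"dr": [0,0,0]},{"translation": [0.004,0,0],"dr": [0,0,0]},{"translation": [0.005,0,0],"dr": [0,0,0]},{"translation": [0.005,0,0],"dr": [0,0,0]}]'

```text
time_s: 13.9
ee_pos: [0.4722, -0.3474, 0.0425]
orientation: [0.939, 1.57, -0.514]
wrist_force: [-1.8, 1.2, 3.8]
finger_gap: 0.227
```

```bash
python3 - <<'E'
from mv import *
show()
E
```

```text
t 13.9 p [ 0.4722 -0.3474  0.0425] jawyaw -83.22 xaxis [ 4.e-04 -2.e-04 -1.e+00] F [-1.8   1.24  3.84] M [0.29 0.43 0.04] gap 0.227 q [-0.634  0.479 -0.208  0.883  0.     2.389]
```

Contact: the wrist force has changed from −3 N to +4 N at the expected height. Releasing.

Call:
play_rows --steps '[{"translation": [0,0,0],"dr": [0,0,0]},{"translation": [0,0,0],"dr": [0,0,0]},{"translation": [0,0,0],"dr": [0,0,0]},{"translation": [0,0,0],"dr": [0,0,0]},{"translation": [0,0,0],"dr": [0,0,0]},{"translation": [0,0,0],"dr": [0,0,0]}]' --grip 0.7

```text
time_s: 14.65
ee_pos: [0.4721, -0.3473, 0.0419]
orientation: [-2.788, 1.571, 2.043]
wrist_force: [0.2, -0.4, -0.1]
finger_gap: 0.697
```

```bash
python3 - <<'E'
from mv import *
show();grab('wrist','w8')
E
```

```text
t 14.65 p [ 0.4721 -0.3473  0.0419] jawyaw -83.22 xaxis [-1.e-04  1.e-04 -1.e+00] F [ 0.22 -0.38 -0.06] M [0.   0.01 0.05] gap 0.697 q [-0.634  0.48  -0.208  0.883  0.     2.389]
```

View pics/w8.png

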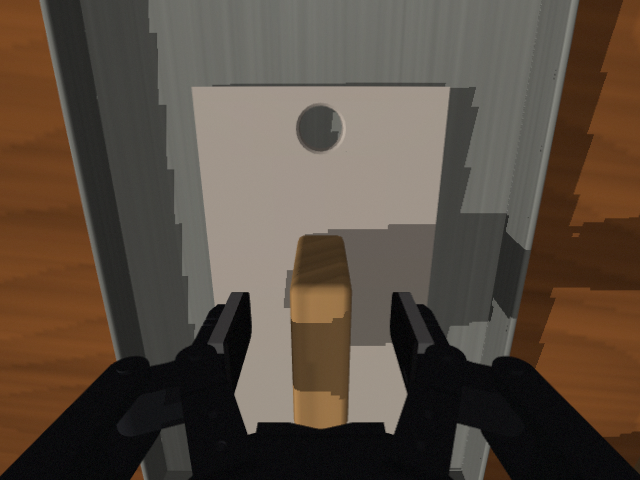

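Both pads (250 and 392) stand clear of the grip (291–351). Retreating straight up.

Call:
play_rows --steps '[{"translation": [-0.03,0,0],"dr": [0,0,0]},{"translation": [-0.1,0,0],"dr": [0,0,0]},{"translation": [-0.22,0,0],"dr": [0,0,0]},{"translation": [-0.36,0,0],"dr": [0,0,0]},{"translation": [-0.52,0,0],"dr": [0,0,0]},{"translation": [-0.7,0,0],"dr": [0,0,0]},{"translation": [-0.85,0,0],"dr": [0,0,0]},{"translation": [-0.95,0,0],"dr": [0,0,0]},{"translation": [-0.95,0,0],"dr": [0,0,0]},{"translation": [-0.95,0,0],"dr": [0,0,0]}]'

```text
time_s: 15.95
ee_pos: [0.4719, -0.3471, 0.2315]
orientation: [-2.447, 1.57, 2.384]
wrist_force: [-0.5, 0.6, 0.4]
finger_gap: 0.701
```

```bash
python3 - <<'E'
from m import *
from mv import *
show();grab('wrist','w9');grab('scene','s9')
z=load('w9');P=cloud(z);Z=P[...,2].copy();Z[z['d']<=0]=-1
n=biggest((Z>.008)&(Z<.022)&(np.hypot(P[...,0]-.472,P[...,1]+.347)<.115)&(z['im'].min(2)>90))
Q=P[n];rect(Q,'plate')
A=np.c_[Q[:,:2]-Q[:,:2].mean(0),np.ones(len(Q))];print(np.linalg.lstsq(A,Q[:,2],rcond=None)[0])
rect(P[(Z>.055)&(Z<.08)&(np.hypot(P[...,0]-.472,P[...,1]+.347)<.05)],'grip')
fl=(Z>-.004)&(Z<.0075)&(np.hypot(P[...,0]-.472,P[...,1]+.347)<.09);print('floor z',np.median(Z[fl]),fl.sum())
E
```

```text
t 15.95 p [ 0.4719 -0.3471  0.2315] jawyaw -83.22 xaxis [-4.e-04  4.e-04 -1.e+00] F [-0.52  0.59  0.36] M [ 0.02 -0.   -0.  ] gap 0.701 q [-0.634  0.349  0.101  1.324  0.     2.389]
plate c [ 473.3 -346.2] size [179.9 100.4] yaw long deg 6.76 z [13.3 14.6 15.8] 17252
[ 0.00028648 -0.00018447  0.01457632]
grip c [ 474.  -346.1] size [59.3 19.9] yaw long deg 6.35 z [62.1 64.4 65.6] 1702
floor z 0.00260242351509421 8389
```

View pics/w9.png

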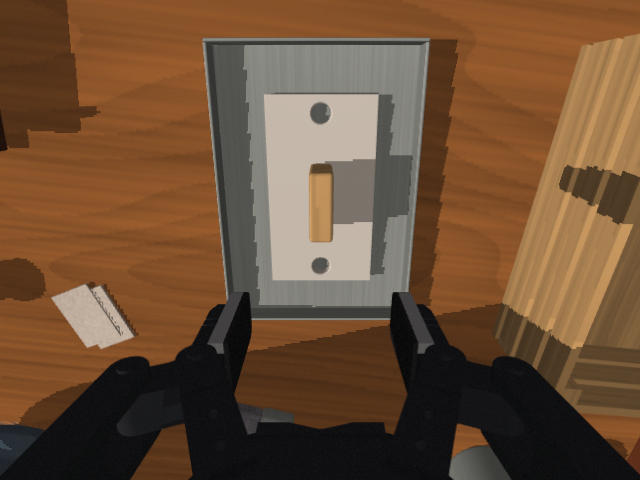

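View pics/s9.png

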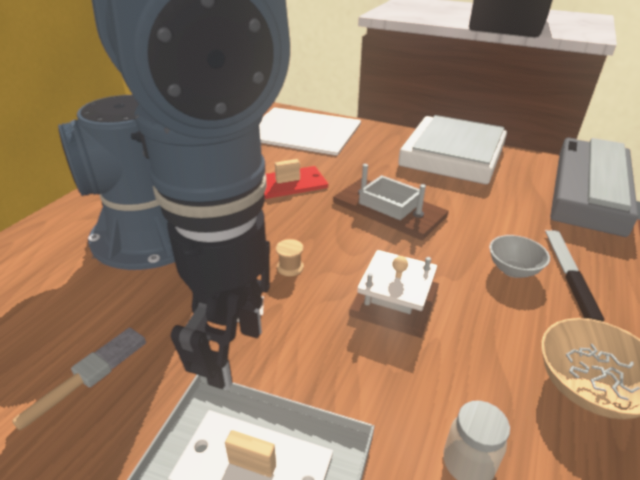

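The plate lies flat in the tray at (320,190) in the wrist view. The small press and the red piece haven't moved, and the gripper is clear.

```bash
python3 -c "
from workcell import env
print(env.sign_off())"
```

```text
the job is handed in; nothing more can be done
None
```

The oblong plate is lying flat on the floor of the wash tray, let go, and I handed the job in at about 16 s of the 42 s allowed.

I took the plate by its grip with 50 N and lifted it straight up 110 mm. It stayed level (slope under 0.002) and was well clear of both pins. I then carried it to the tray, lowered it until the wrist force showed contact (about 4 N), opened the fingers and backed off 190 mm straight up.

**Last checks:**
- **Plate height:** its top is at 14.6 mm, where 15 mm is expected on the tray floor. The slope is under 0.0003, so it is flat.
- **Plate position:** its centre is within about 2 mm of the measured tray centre, and its yaw is 6.8° against the tray's 6.9°.
- **Gripper:** nothing is touching it, and the wrist force is close to zero.
- **Other things:** the small square press and the red look-alike look unmoved in the last scene picture.

**Disagreement:** the three cameras put the plate's grip up to about 6 mm apart across its thickness (309 to 316 mm in y). I settled it by centring the grip between the fingers in the wrist picture. No check failed.

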